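# Square up and key a leaning row of spacer plates

## Task

The five spacer plates in the grey setting nest have slumped against the backstop. Push the sliding follower up until the plates stand upright and packed against the backstop, then square them flush against the nest's side rail, and then lower the brass key into the lined-up notches, fully down and reaching through the backstop's and the follower's notches too. Do not drop the key, and leave everything else on the bench where it is.

Things in the scene. Friction and masses are not known exactly. Their poses are not given: they have to be found in the camera images.
- nest: Fixed grey setting nest. Origin on the table. Base 88 x 176 mm, 10 mm high, from x = -50 to +38 mm and y = -124 to +52 mm. The plates stand on it (floor z = 10 mm) in a row along its y axis, between a fixed dark backstop at +y and a sliding dark follower at -y; a side rail runs along the row at +x; the -x side is open, with no wall. Position and yaw vary.
- rail_face (a point): middle of the side rail's face, the datum for squaring (nest x = +25 mm, y = +7 mm, z = 30 mm); the rail is 11 mm thick, its top at nest z = 50 mm
- backstop_face (a point): middle of the backstop's face (nest x = 0, y = +30 mm, z = 40 mm); the backstop spans nest x = -14 to +25 mm, is 12 mm thick with two short buttresses behind it, its top at z = 72 mm
- key_seat (a point): where the middle of the key's underside belongs when seated: nest x = 0, y = +6.5 mm, z = 58 mm (bottom of the plates' notches when the row is upright and square)
- follower_face (a point): middle of the follower's face towards the plates, 30 mm above the nest's floor. The follower is an upright 39 mm wide (nest x = -14 to +25 mm), 12 mm thick, top at nest z = 72 mm, on a foot 13 mm high that reaches 32 mm farther back (-y). Push the upright's back above the foot, e.g. with shut fingers; it cannot tip.
- follower (a joint): how far the follower has slid towards the backstop, m: 0 = its face is 100 mm from the backstop's face; 0.055 = row of five plates packed upright with no gaps. Starts at 0 to 0.024. Slides with about 2.5 N friction and stays where it is left; no spring.
- plate_1: loose silver metal spacer plate 1 of 5 (1 nearest the backstop): 50 mm wide (x), 9 mm thick (y), 60 mm high (z), 90 g; top edge has a 15 mm wide, 12 mm deep notch in its middle; origin at the middle of the bottom. It starts leaning 20 degrees towards the backstop, foot slid out to -y, 3 to 13 mm short of the side rail (nest x = -3 to -13 mm). Upright and flush, it has nest x = 0 and z = 10 mm.
- plate_2: loose silver metal spacer plate 2 of 5 (1 nearest the backstop): 50 mm wide (x), 9 mm thick (y), 60 mm high (z), 90 g; top edge has a 15 mm wide, 12 mm deep notch in its middle; origin at the middle of the bottom. It starts leaning 20 degrees towards the backstop, foot slid out to -y, 3 to 13 mm short of the side rail (nest x = -3 to -13 mm). Upright and flush, it has nest x = 0 and z = 10 mm.
- plate_3: loose dark metal spacer plate 3 of 5 (1 nearest the backstop): 50 mm wide (x), 9 mm thick (y), 60 mm high (z), 90 g; top edge has a 15 mm wide, 12 mm deep notch in its middle; origin at the middle of the bottom. It starts leaning 20 degrees towards the backstop, foot slid out to -y, 3 to 13 mm short of the side rail (nest x = -3 to -13 mm). Upright and flush, it has nest x = 0 and z = 10 mm.
- plate_4: loose silver metal spacer plate 4 of 5 (1 nearest the backstop): 50 mm wide (x), 9 mm thick (y), 60 mm high (z), 90 g; top edge has a 15 mm wide, 12 mm deep notch in its middle; origin at the middle of the bottom. It starts leaning 20 degrees towards the backstop, foot slid out to -y, 3 to 13 mm short of the side rail (nest x = -3 to -13 mm). Upright and flush, it has nest x = 0 and z = 10 mm.
- plate_5: loose silver metal spacer plate 5 of 5 (1 nearest the backstop): 50 mm wide (x), 9 mm thick (y), 60 mm high (z), 90 g; top edge has a 15 mm wide, 12 mm deep notch in its middle; origin at the middle of the bottom. It starts leaning 20 degrees towards the backstop, foot slid out to -y, 3 to 13 mm short of the side rail (nest x = -3 to -13 mm). Upright and flush, it has nest x = 0 and z = 10 mm.
- key: loose key standing on the table, 130 g: brass bar 95 mm long (y), 12 mm wide (x), 16 mm high, lowest 5 mm narrowed to 9 mm; on top at the middle a dark ribbed grip block 40 mm long, 14 mm wide, 15 to 36 mm above the underside. Origin: middle of the underside. Either way round it fits the 15 mm wide notches of plates, backstop and follower; the upright plates' tops are at z = 70 mm.
- oiler: bystander: white oil bottle with red spout, 130 mm tall; leave it alone
- vial: bystander: yellow vial with blue cap, 64 mm tall; leave it alone
- carton: bystander: small brown carton, 66 x 51 x 45 mm; leave it alone
- micrometer: bystander: white micrometer lying flat, 124 mm long; leave it alone
- hex_key: bystander: dark hex key lying flat, 93 mm long; leave it alone
- driver: bystander: screwdriver with orange handle, 170 mm long; leave it alone
- tape: bystander: roll of tan masking tape lying flat, 90 mm across; leave it alone
There are look-alikes about, which are no part of the job. What is shaped like the plate_5 but orange or red is not meant.

How it is judged:
On the way, in this order (a step that is already met when the one before it is completed fails the run):
1. all five plates stand upright, packed between follower and backstop (angle between each of plate_1, plate_2, plate_3, plate_4, plate_5's own z axis and vertical below 0.06 rad and value of joint follower above 0.052 m), for 0.2 s.
2. the upright row is square: every plate flush against the side rail (all of step 1 and x of each of plate_1, plate_2, plate_3, plate_4, plate_5 in the frame of nest above -0.002 m and angle between the x axis of each of plate_1, plate_2, plate_3, plate_4, plate_5 and the x axis of nest, either way round below 0.06 rad), for 0.2 s.
At the end, for the whole second after the job is handed in: All five plates stand on the nest floor, upright within 0.06 rad, packed (follower joint above 0.052) and within 2 mm and 0.06 rad of flush with the side rail; the key lies along the row at the bottom of the notches (within 2.5 mm in height, 3 mm sideways, 18 mm lengthways of key_seat); all at rest (all of step 2 and z of plate_1 in the frame of nest between 0.007 and 0.0125 m and z of plate_2 in the frame of nest between 0.007 and 0.0125 m and z of plate_3 in the frame of nest between 0.007 and 0.0125 m and z of plate_4 in the frame of nest between 0.007 and 0.0125 m and z of plate_5 in the frame of nest between 0.007 and 0.0125 m and z of key in the frame of key_seat between -0.002 and 0.0025 m and x of key in the frame of key_seat between -0.003 and 0.003 m and y of key in the frame of key_seat between -0.018 and 0.018 m and angle between the y axis of key and the y axis of nest, either way round below 0.05 rad and angle between key's own z axis and vertical below 0.06 rad and linear speed of each of plate_1, plate_2, plate_3, plate_4, plate_5, key below 0.02 m/s); the robot touches nothing.
It fails at once if a bystander is moved more than 30 mm (distance of any of oiler, vial, carton, micrometer, hex_key, driver, tape from where it was at the start of the episode above 0.03 m).
It fails at once if the key is dropped: it moves faster than 0.5 m/s out of the fingers (linear speed of key above 0.5 m/s and contact force between key and the fingers below 0.1 N).
It also fails if it takes over 72 s, if anything falls off the work surface, if the arm or the gripper's body presses on something with over 40 N, if the wrist force passes 120 N, or if a joint passes its speed limit or range.

## Robot

A 6-joint arm with a two-finger parallel gripper is mounted at the origin on a cart in front of the work surface, level with it; the furniture and walls round the work are solid. World frame = base frame: x ahead of the robot, y to its left, z up, the work surface at z = 0. Lengths are in m, angles in rad, forces in N, time in s.
With the tool pointing down it reaches from about 0.325 to 1 m from the base axis. Payload 5.1 kg.
Tool frame: the origin (TCP) lies midway between the tips of the shut fingers; the grasp point (between the pads) lies 19 mm behind it; z points along the fingers, y is the line along which they close (so a half turn about z gives the same grasp; the last joint's range is limited). The gripper opens to 85 mm and grips with 20 to 120 N. Pads are 22 mm wide; open, the fingers measure 114 mm over their backs; the gripper's body (76 mm by 85 mm) begins 54 mm behind the grasp point. The pads swing forward as they close: fully open they stand 13 mm farther back than shut.
Start: joints at [-1.267, 0.124, 1.65, -0, 1.367, -0.083], TCP at [0.245, -0.602, 0.231] pointing down, gripper open.
Joint ranges: [-2.61, 2.61], [-1.02, 2.33], [0.03, 2.71], [-1.35, 4.49], [0.32, 2.68], [-2.91, 2.91]. Speed limits (rad/s): [2.57, 2.57, 3.14, 3.14, 3.14, 3.14].

## Interface

Orientations are given as [roll, pitch, yaw] about the fixed x, y, z axes, in that order (R = Rz(yaw) Ry(pitch) Rx(roll)).
In Python, from cell import ctrl, optics, job gives the robot as it stands. The module is installed in compiled form; this text tells all that it offers.
- The arm moves only by the tool step_arm, never from a script. Its argument "plan" is a list of rows, each a list of 7 numbers: the finger opening in cm, from 0 to 8.54, then the shift along the tool's x, y, z in cm, then the turn, a rotation vector about the tool's x, y, z in rad. A call has 1 to 20 rows; each row is the pose to reach, as a shift and turn from the pose commanded when the call began, along the tool's axes at that moment; what a row does not reach only later rows make up. A row lasts 1/10 s, in which the tool goes at most 50 mm and 8.59 degrees, less where a joint would pass 70% of its speed; a pose out of reach is approached as far as the arm can. A call with a gripper value outside its range is refused whole. The fingers move at their own pace and stop on an object; "grip_force" is the grip in N (left out, the last holds). Time passes only in rows, so rows that repeat a pose let the fingers close. It gives the time, the measured TCP pose, the force, the opening and the grip force at its end, in the units of the state.
- ctrl.observe(): the state, without advancing time (a new reading comes with each control period).
- optics.capture(name): name is "scene" or "top"; returns the picture (400x640x3 uint8, red, green, blue); there is no depth.
- optics.get_calibration(name): a dict with "vfov" (degrees; the focal length in pixels is half the picture's height over the tangent of half this angle, whatever the lens; pixels are square), "cx", "cy" (the principal point, pixels), "xyz" and "orientation" of the camera in the world. Camera axes: x right, y down, z forward; pixel columns grow to the right and rows downward; lengths in m; the calibration is good to about 2 mm. A picture is of the moment at which its call begins. get_calibration takes no time and is no camera call.
- job.close_job(): hands the job in; it is judged then, once.
The state is a dict: "t": time; "q": joint angles; "joint_velocities": joint speeds; "joint_efforts": joint torques, N m; "ee_pos": TCP position; "tool_rot": TCP orientation; "wrist_force": force on the tool from outside, world axes, zero at the start; "torque": the same for the moment, N m; "width": opening from 0.0 (shut) to 1.0 (fully open); "grasp_force": force on a finger pad.
Only numpy, scipy, OpenCV 4.12 (cv2) and the standard library are available. Lean on these libraries where they do the work, as an engineer would, in place of code of your own. Each camera call takes 0.05 s, during which the arm holds its last target. There are 200 camera calls.

## Working session

There is one attempt and no reset: what is moved stays moved. The work goes in short steps, Python scripts to look and compute and a tool call to move; the robot and the scene stay as the last step left them, time stands still between calls to the robot, and variables do not carry over. Pictures are saved under pics/ and viewed, at most 10 in all, crops included, and the job is handed in when it is done.

Besides the shell and the picture viewer there is one more tool, called after "Emit:" by a JSON object that holds its "api" and its "payload". step_arm: Moves the arm, as the interface text tells. Its arguments: {"type":"object","properties":{"plan":{"type":"array"},"grip_force":{"type":"number"}},"required":["plan"]}

```bash
mkdir -p pics
python3 - <<'E'
from cell import ctrl,optics
import cv2,json
for n in("scene","top"):
    im=optics.capture(n); cv2.imwrite(f"pics/{n}0.png",im[:,:,::-1]); print(n,optics.get_calibration(n))
s=ctrl.observe();print(s)
E
```

```text
scene {'vfov': 42.144551511762174, 'cx': 304.4279198951385, 'cy': 206.8801796341667, 'xyz': array([-0.38877466,  0.75404962,  0.77017153]), 'orientation': array([-2.0636432 ,  0.00531747, -2.27003137])}
top {'vfov': 55.71856919186873, 'cx': 316.01007726699993, 'cy': 200.43426975072396, 'xyz': array([ 0.42133417, -0.05956387,  1.16203077]), 'orientation': array([-2.99229603, -0.01130551, -1.54784335])}
{'t': 0.1, 'q': array([-1.26659134e+00,  1.24423499e-01,  1.65158257e+00, -3.95963139e-06,
        1.36748648e+00, -8.25836183e-02]), 'joint_velocities': array([ 0.00116031,  0.00018597, -0.00424902, -0.00188515, -0.00128343,
        0.00079938]), 'joint_efforts': array([ 2.56411695e-04, -4.24929285e+01, -3.66654646e+01, -1.06233781e-04,
        3.92820075e-03,  4.24007692e-05]), 'ee_pos': array([ 0.24500188, -0.60144534,  0.23015987]), 'tool_rot': array([-3.13969891e+00, -1.52858501e-04,  3.86789261e-01]), 'wrist_force': array([ 0.05641271, -0.04305243, -1.09001655]), 'torque': array([-0.02233141, -0.06778344, -0.01205306]), 'grasp_force': 0.0, 'width': 0.997692034037883}
```

View pics/top0.png

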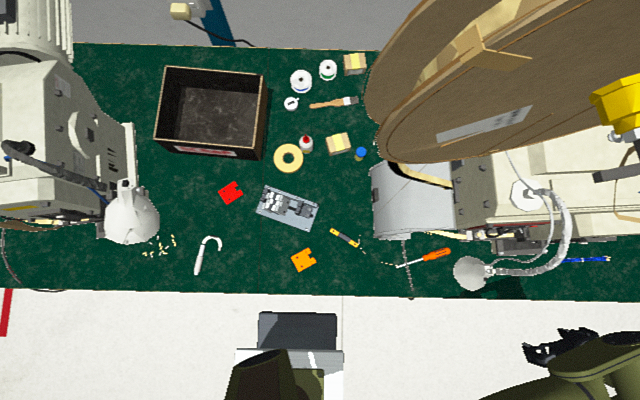

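View pics/scene0.png

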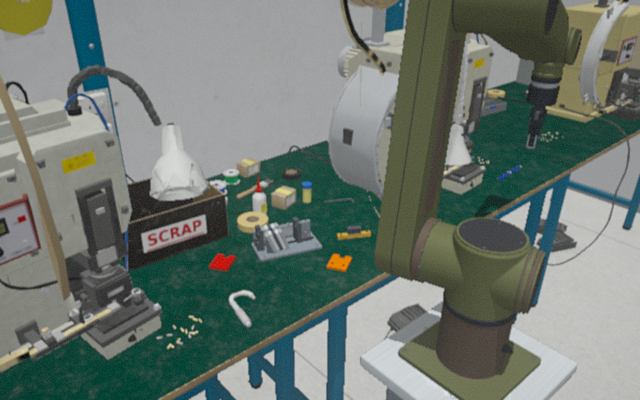

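Top view: nest at about (287,207) and brass key at (345,238). The red plate (231,192) and the orange plate (303,260) are look-alikes lying flat. The real plates stand in the nest. I'll confirm this in an enlarged crop.

```bash
cat > h.py <<'E'
import numpy as np,cv2
from cell import ctrl,optics
from scipy.spatial.transform import Rotation as R
def cam(n):
    c=optics.get_calibration(n); f=200/np.tan(np.radians(c['vfov'])/2)
    return f,c['cx'],c['cy'],np.array(c['xyz']),R.from_euler('xyz',c['orientation']).as_matrix()
def ray(n,p):
    f,cx,cy,o,M=cam(n); d=M@np.array([(p[0]-cx)/f,(p[1]-cy)/f,1]); return o,d
def cast(n,p,z):
    o,d=ray(n,p); return o+d*(z-o[2])/d[2]
def proj(n,P):
    f,cx,cy,o,M=cam(n); v=(np.atleast_2d(P)-o)@M; return np.c_[f*v[:,0]/v[:,2]+cx,f*v[:,1]/v[:,2]+cy]
E
python3 - <<'E'
from h import *
a=cv2.imread('pics/top0.png')[170:270,225:385]; b=cv2.imread('pics/scene0.png')[205:280,245:375]
A=cv2.resize(a,(480,300),interpolation=cv2.INTER_CUBIC); 
A=cv2.resize(cv2.imread('pics/top0.png')[177:257,247:367],None,fx=5,fy=5,interpolation=cv2.INTER_CUBIC)
cv2.imwrite('pics/c1.png',A)
B=cv2.resize(b,None,fx=6,fy=6,interpolation=cv2.INTER_CUBIC);cv2.imwrite('pics/c2.png',B)
print(A.shape,B.shape)
E
```

```text
(400, 600, 3) (450, 780, 3)
```

View pics/c1.png

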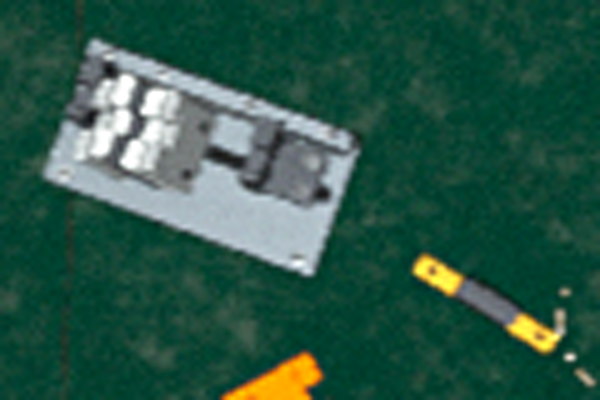

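View pics/c2.png

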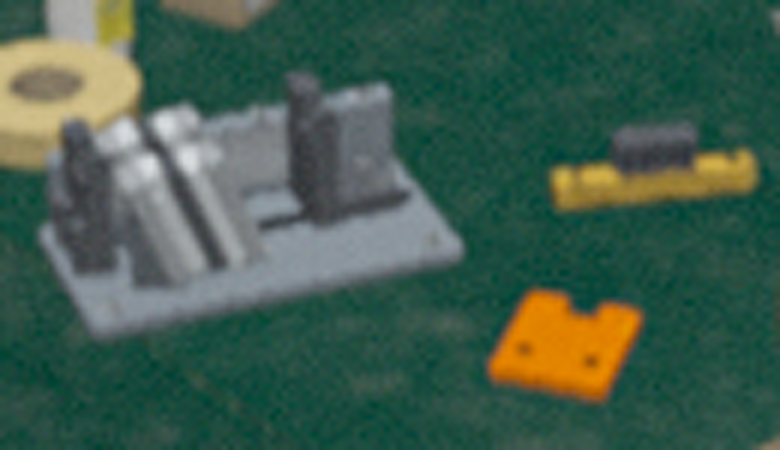

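The nest has its rail on the far side (+x, image top), the backstop at left (+y) and the follower at right. The plates lean left with feet toward the follower, and the brass key with its dark grip block runs from crop (415,262) to (555,345). The orange one is a look-alike lying flat. Now I'll measure.

```bash
cat >> h.py <<'E'
def edge(val,p,q,w=3,lo=None):
    """subpixel line through the half-level crossing of image val near segment p-q"""
    p,q=np.array(p,float),np.array(q,float);d=(q-p)/np.linalg.norm(q-p);n=np.array([-d[1],d[0]])
    s=np.arange(-w,w+.01,.1);pts=[]
    for t in np.linspace(.08,.92,40):
        c=p+(q-p)*t; X=(c+np.outer(s,n)).astype(np.float32)
        v=cv2.remap(val,X[None,:,0],X[None,:,1],cv2.INTER_LINEAR)[0]
        m=(v[:5].mean()+v[-5:].mean())/2; k=np.argmin(np.abs(v-m)); pts.append(c+s[k]*n)
    l=cv2.fitLine(np.array(pts,np.float32),cv2.DIST_HUBER,0,.01,.01).ravel()
    P=np.array(pts); res=np.abs((P-l[2:])@np.array([-l[1],l[0]])); return l,np.median(res)
def isect(a,b):
    t=np.linalg.solve(np.c_[a[:2],-b[:2]],b[2:]-a[2:]); return a[2:]+a[:2]*t[0]
def crop2(c,f,x,y): return (np.array(c)+.5)/f-.5+[x,y]
E
cat > m.py <<'E'
from h import *
from scipy.optimize import least_squares
T=cv2.imread('pics/top0.png').astype(np.float32);S=cv2.imread('pics/scene0.png').astype(np.float32)
red=lambda I:np.ascontiguousarray(I[:,:,2])
t=lambda x,y:crop2((x,y),5,247,177); s=lambda x,y:crop2((x,y),6,245,205)
e1=edge(red(T),t(45,180),t(310,274));e2=edge(red(T),t(314,272),t(345,190));e3=edge(red(T),t(45,178),t(75,112))
f1=edge(red(S),s(103,336),s(460,257));f2=edge(red(S),s(97,333),s(42,243))
print([round(float(e[1]),2) for e in(e1,e2,e3,f1,f2)])
# points: line-constraints. top: edges of z=0/10 outline
def pose(p,P): c,s_=np.cos(p[2]),np.sin(p[2]); P=np.array(P); return np.c_[p[0]+c*P[:,0]-s_*P[:,1],p[1]+s_*P[:,0]+c*P[:,1],P[:,2]]
def dist(l,uv): return (uv-l[2:])@np.array([-l[1],l[0]])
L=np.linspace
def seg(a,b): return np.array(a)+np.outer(L(.1,.9,5),np.array(b)-np.array(a))
def res(p,zs=(.01,.01,.01,0,0)):
    E=[('top',e1,seg([-.05,.052,zs[0]],[-.05,-.124,zs[0]])),('top',e2,seg([-.05,-.124,zs[1]],[.01,-.124,zs[1]])),('top',e3,seg([-.05,.052,zs[2]],[-.01,.052,zs[2]])),
       ('scene',f1,seg([-.05,.052,zs[3]],[-.05,-.124,zs[3]])),('scene',f2,seg([-.05,.052,zs[4]],[.02,.052,zs[4]]))]
    return np.concatenate([dist(e[0],proj(n,pose(p,P))) for n,e,P in E])
if __name__=='__main__':
    for I in (e1,e2,e3): pass
    A=cast('top',isect(e1[0],e3[0]),.01);B=cast('top',isect(e1[0],e2[0]),.01);C=cast('scene',isect(f1[0],f2[0]),0)
    print('corners',A,B,np.linalg.norm(A-B),C)
    r=least_squares(res,[.43,.0,-.3]);print(r.x,np.degrees(r.x[2]),np.round(res(r.x),2))
E
python3 m.py
python3 - <<'E'
from h import *
for n in('top','scene'):
    I=cv2.imread(f'pics/{n}0.png'); hsv=cv2.cvtColor(I,cv2.COLOR_BGR2HSV)
    m=cv2.inRange(hsv,(20,130,100),(32,255,255))
    k,l,st,c=cv2.connectedComponentsWithStats(m)
    for i in range(1,k):
        if st[i,4]>15 and 300<c[i,0]<400 and 200<c[i,1]<270: print(n,st[i],c[i],cast(n,c[i],.016))
E
```

```text
[0.07, 0.17, 0.13, 0.1, 0.13]
corners [0.55418124 0.11752218 0.01      ] [ 0.49717966 -0.04878721  0.01      ] 0.17580668902236174 [0.5557588  0.11455315 0.        ]
[ 0.58537252  0.05159067 -0.32617363] -18.68837212469766 [-0.24 -0.29 -0.34 -0.38 -0.43  0.17  0.09  0.01 -0.07 -0.15  0.15  0.14
  0.14  0.14  0.14  0.41  0.46  0.51  0.55  0.6   0.56  0.35  0.14 -0.07
 -0.28]
top [330 228  10   8  44] [334.04545455 231.29545455] [ 0.50086531 -0.12531891  0.016     ]
top [348 240  11   8  45] [353.4        243.35555556] [ 0.46592937 -0.1842673   0.016     ]
top [292 250  23  21 223] [302.32286996 260.25560538] [ 0.41209906 -0.03178913  0.016     ]
scene [337 231  34   9 174] [353.15517241 234.95977011] [ 0.47352407 -0.14334871  0.016     ]
```

```bash
cat >> h.py <<'E'
NEST=[.5854,.0516,-.326]
def n2w(p,N=None):
    N=N or NEST; c,s=np.cos(N[2]),np.sin(N[2]); return np.array([N[0]+c*p[0]-s*p[1],N[1]+s*p[0]+c*p[1],p[2]])
def w2n(p,N=None):
    N=N or NEST; c,s=np.cos(N[2]),np.sin(N[2]); d=np.array(p[:2])-N[:2]; return np.array([c*d[0]+s*d[1],-s*d[0]+c*d[1],p[2]])
def delta(target,phi,start=None):
    st=ctrl.observe(); p,M=(st['ee_pos'],R.from_euler('xyz',st['tool_rot'])) if start is None else start
    G=R.from_euler('xyz',[np.pi,0,phi])
    print('cm',np.round(M.inv().apply(np.array(target)-p)*100,2),'rot',np.round((M.inv()*G).as_rotvec(),4)); return np.array(target),G
def stat():
    st=ctrl.observe(); print('t',round(st['t'],2),'nest',np.round(w2n(st['ee_pos'])*1000,1),'rot',np.round(st['tool_rot'],4),'F',np.round(st['wrist_force'],1),'w',round(st['width'],3),'g',round(st['grasp_force'],1))
E
python3 - <<'E'
from h import *
for q in [(275,122),(262,120),(248,185),(243,178),(262,150)]: print(q,np.round(w2n(cast('top',crop2(q,5,247,177),.072))*1000,1))
a=delta(n2w([.0055,-.110,.20]),-.326+np.pi/2)
E
```

```text
(275, 122) [ 22.5 -74.5  72. ]
(262, 120) [ 21. -67.  72.]
(248, 185) [-17.5 -72.7  72. ]
(243, 178) [-14.6 -68.5  72. ]
(262, 150) [  4.5 -73.2  72. ]
cm [ 49.38 -38.95   3.1 ] rot [-0.0017 -0.001  -0.858 ]
```

Run:
```python
from h import *
delta([.34,-.15,.2],1.2448); delta(n2w([.0055,-.110,.20]),1.2448)
```

```text
cm [ 25.83 -38.22   3.09] rot [-0.0017 -0.001  -0.858 ]
cm [ 49.38 -38.95   3.1 ] rot [-0.0017 -0.001  -0.858 ]
```

Emit:
{"api": "step_arm", "payload": {"plan": [[0,25.8,-38.2,3.1,-0.0017,-0.001,-0.858],[0,25.8,-38.2,3.1,-0.0017,-0.001,-0.858],[0,25.8,-38.2,3.1,-0.0017,-0.001,-0.858],[0,25.8,-38.2,3.1,-0.0017,-0.001,-0.858],[0,25.8,-38.2,3.1,-0.0017,-0.001,-0.858],[0,25.8,-38.2,3.1,-0.0017,-0.001,-0.858],[0,25.8,-38.2,3.1,-0.0017,-0.001,-0.858],[0,25.8,-38.2,3.1,-0.0017,-0.001,-0.858],[0,25.8,-38.2,3.1,-0.0017,-0.001,-0.858],[0,25.8,-38.2,3.1,-0.0017,-0.001,-0.858],[0,49.4,-39.0,3.1,-0.0017,-0.001,-0.858],[0,49.4,-39.0,3.1,-0.0017,-0.001,-0.858],[0,49.4,-39.0,3.1,-0.0017,-0.001,-0.858],[0,49.4,-39.0,3.1,-0.0017,-0.001,-0.858],[0,49.4,-39.0,3.1,-0.0017,-0.001,-0.858],[0,49.4,-39.0,3.1,-0.0017,-0.001,-0.858],[0,49.4,-39.0,3.1,-0.0017,-0.001,-0.858],[0,49.4,-39.0,3.1,-0.0017,-0.001,-0.858]]}}

```text
t: 1.9
ee_pos: [0.5546, -0.0547, 0.1998]
tool_rot: [-3.142, 0.002, 1.244]
wrist_force: [-0.2, 0.1, -0.6]
width: -0.0
grasp_force: 0.0
```

```bash
python3 -c "
from h import *
stat(); delta(n2w([.0055,-.110,.04]),1.2448)"
```

```text
t 1.9 nest [   4.8 -110.6  199.8] rot [-3.1416e+00  1.9000e-03  1.2443e+00] F [-0.2  0.1 -0.6] w -0.0 g 0.0
cm [ 0.09  0.07 15.98] rot [-0.      0.0019 -0.0005]
```

Emit:
{"api": "step_arm", "payload": {"plan": [[0,0,0,5,0,0,0],[0,0,0,10,0,0,0],[0,0,0,14,0,0,0],[0,0,0,16,0,0,0],[0,0.6,0,16,0,0,0],[0,1.0,0,16,0,0,0],[0,1.3,0,16,0,0,0],[0,1.6,0,16,0,0,0],[0,1.9,0,16,0,0,0],[0,2.2,0,16,0,0,0]]}}

```text
t: 2.9
ee_pos: [0.5633, -0.0336, 0.0412]
tool_rot: [3.139, 0.001, 1.245]
wrist_force: [1.3, -0.0, -0.1]
width: 0.0
grasp_force: 0.0
```

```bash
python3 -c "
from h import *
stat()"
```

```text
t 2.9 nest [  6.4 -87.8  41.2] rot [3.1390e+00 1.3000e-03 1.2449e+00] F [ 1.3 -0.  -0.1] w 0.0 g 0.0
```

Emit:
{"api": "step_arm", "payload": {"plan": [[0,0.4,0,0,0,0,0],[0,0.8,0,0,0,0,0],[0,1.2,0,0,0,0,0],[0,1.6,0,0,0,0,0],[0,2.0,0,0,0,0,0],[0,2.4,0,0,0,0,0],[0,2.8,0,0,0,0,0],[0,3.2,0,0,0,0,0],[0,3.5,0,0,0,0,0],[0,3.8,0,0,0,0,0],[0,4.0,0,0,0,0,0],[0,4.2,0,0,0,0,0]]}}

```text
t: 4.1
ee_pos: [0.5761, 0.0055, 0.0402]
tool_rot: [3.14, 0.003, 1.245]
wrist_force: [0.4, -6.1, 2.0]
width: -0.001
grasp_force: 2.7
```

```bash
python3 -c "
from h import *
stat()"
```

```text
t 4.1 nest [  6.  -46.7  40.2] rot [3.1405e+00 2.9000e-03 1.2450e+00] F [ 0.4 -6.1  2. ] w -0.001 g 2.7
```

Pushing at about 6 N. I'll continue in small steps.

Emit:
{"api": "step_arm", "payload": {"plan": [[0,0.2,0,0,0,0,0],[0,0.3,0,0,0,0,0],[0,0.4,0,0,0,0,0],[0,0.5,0,0,0,0,0],[0,0.5,0,0,0,0,0]]}}

```text
t: 4.6
ee_pos: [0.5777, 0.0104, 0.0402]
tool_rot: [3.14, 0.002, 1.245]
wrist_force: [-0.2, -5.1, 2.3]
width: -0.001
grasp_force: 2.4
```

Run:
```python
from h import *
stat()
a=optics.capture('top')[:,:,::-1];b=optics.capture('scene')[:,:,::-1]
cv2.imwrite('pics/top1.png',a);cv2.imwrite('pics/scene1.png',b)
A=cv2.resize(a[177:247,247:327],None,fx=5,fy=5,interpolation=cv2.INTER_CUBIC);B=cv2.resize(b[205:275,245:325],None,fx=5,fy=5,interpolation=cv2.INTER_CUBIC)
cv2.imwrite('pics/c3.png',np.hstack([A,B]))
```

```text
t 4.6 nest [  6.  -41.5  40.2] rot [3.1404e+00 2.4000e-03 1.2450e+00] F [-0.2 -5.1  2.3] w -0.001 g 2.4
```

View pics/c3.png

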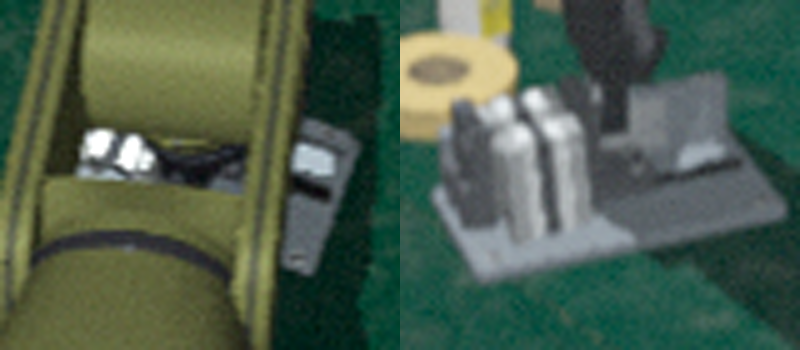

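The scene view (right half) shows the plates nearly upright at (500–590,110–230), with the follower close behind. I'll push on until the force rises.

Emit:
{"api": "step_arm", "payload": {"plan": [[0,0.1,0,0,0,0,0],[0,0.2,0,0,0,0,0],[0,0.2,0,0,0,0,0]]}}

```text
t: 5.0
ee_pos: [0.5784, 0.0123, 0.0402]
tool_rot: [3.14, 0.002, 1.245]
wrist_force: [-0.6, -4.5, 1.1]
width: -0.001
grasp_force: 2.3
```

Emit:
{"api": "step_arm", "payload": {"plan": [[0,0.1,0,0,0,0,0],[0,0.1,0,0,0,0,0]]}}

```text
t: 5.2
ee_pos: [0.5788, 0.0133, 0.0402]
tool_rot: [3.14, 0.002, 1.245]
wrist_force: [-0.0, -4.8, 0.9]
width: 0.001
grasp_force: 2.3
```

Emit:
{"api": "step_arm", "payload": {"plan": [[0,0.1,0,0,0,0,0],[0,0.1,0,0,0,0,0]]}}

```text
t: 5.4
ee_pos: [0.5791, 0.0143, 0.0402]
tool_rot: [3.14, 0.002, 1.245]
wrist_force: [-0.2, -5.7, 1.2]
width: -0.001
grasp_force: 2.3
```

Emit:
{"api": "step_arm", "payload": {"plan": [[0,0.1,0,0,0,0,0],[0,0.1,0,0,0,0,0]]}}

```text
t: 5.6
ee_pos: [0.5792, 0.0145, 0.0402]
tool_rot: [3.14, 0.003, 1.245]
wrist_force: [-0.1, -7.9, 1.8]
width: 0.001
grasp_force: 3.9
```

Emit:
{"api": "step_arm", "payload": {"plan": [[0,0.1,0,0,0,0,0],[0,0.1,0,0,0,0,0]]}}

```text
t: 5.8
ee_pos: [0.5792, 0.0145, 0.0402]
tool_rot: [3.141, 0.005, 1.245]
wrist_force: [-1.2, -11.1, 2.8]
width: -0.002
grasp_force: 5.8
```

Emit:
{"api": "step_arm", "payload": {"plan": [[0,0.05,0,0,0,0,0],[0,0.05,0,0,0,0,0]]}}

```text
t: 6.0
ee_pos: [0.5791, 0.0145, 0.0402]
tool_rot: [3.141, 0.006, 1.245]
wrist_force: [-2.7, -12.7, 4.3]
width: -0.001
grasp_force: 6.7
```

Packed: the follower stopped hard with the force rising to 13 N. Next I retreat, go to the open side, turn 90° and square.

Emit:
{"api": "step_arm", "payload": {"plan": [[0,-1.0,0,0,0,0,0],[0,-1.0,0,-5,0,0,0],[0,-1.0,0,-10,0,0,0],[0,0,-4,-10,0,0,0.3],[0,3.7,-7.5,-10,0,0,1.571],[0,3.7,-7.5,-10,0,0,1.571],[0,3.7,-7.5,-10,0,0,1.571],[0,3.7,-7.5,-10,0,0,1.571],[0,3.7,-7.5,-10,0,0,1.571],[0,3.7,-7.5,-10,0,0,1.571],[0,3.7,-7.5,-10,0,0,1.571],[0,3.7,-7.5,-10,0,0,1.571],[0,3.7,-7.5,-10,0,0,1.571],[0,3.7,-7.5,-10,0,0,1.571],[0,3.7,-7.5,-10,0,0,1.571],[0,3.7,-7.5,-10,0,0,1.571],[0,3.7,-7.5,-10,0,0,1.571]]}}

```text
t: 7.7
ee_pos: [0.5203, 0.0763, 0.1398]
tool_rot: [3.14, -0.0, -0.325]
wrist_force: [0.1, 0.5, -1.0]
width: -0.003
grasp_force: 0.0
```

Run:
```python
from h import *
stat(); delta(n2w([-.065,0.002,.03]),-.326)
b=optics.capture('scene')[:,:,::-1];a=optics.capture('top')[:,:,::-1]
cv2.imwrite('pics/top2.png',a)
A=cv2.resize(a[177:247,247:327],None,fx=5,fy=5,interpolation=cv2.INTER_CUBIC);B=cv2.resize(b[205:275,245:325],None,fx=5,fy=5,interpolation=cv2.INTER_CUBIC)
cv2.imwrite('pics/c4.png',np.hstack([A,B]))
```

```text
t 7.7 nest [-69.6   2.6 139.8] rot [ 3.1404e+00 -3.0000e-04 -3.2490e-01] F [ 0.1  0.5 -1. ] w -0.003 g 0.0
cm [ 0.46  0.05 10.98] rot [ 0.0012 -0.0003  0.0011]
```

View pics/c4.png

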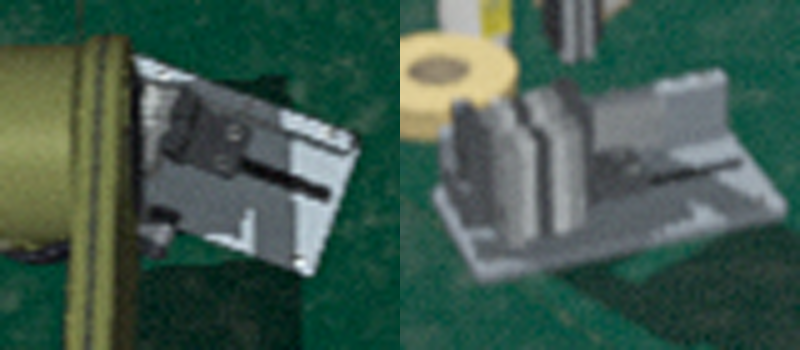

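The row is upright and packed (right half, plates at (490–590,90–240)). Descend and push from the open side.

Emit:
{"api": "step_arm", "payload": {"plan": [[0,0,0,5,0,0,0],[0,0,0,9,0,0,0],[0,0,0,11,0,0,0],[0,0.5,0,11,0,0,0],[0,1.0,0,11,0,0,0],[0,1.4,0,11,0,0,0],[0,1.7,0,11,0,0,0],[0,2.0,0,11,0,0,0],[0,2.3,0,11,0,0,0],[0,2.6,0,11,0,0,0],[0,2.8,0,11,0,0,0],[0,3.0,0,11,0,0,0]]}}

```text
t: 9.0
ee_pos: [0.5484, 0.0664, 0.0299]
tool_rot: [3.14, 0.001, -0.326]
wrist_force: [-3.6, 1.0, 2.8]
width: -0.003
grasp_force: 0.3
```

```bash
python3 -c "
from h import *
stat()"
```

```text
t 9.0 nest [-39.8   2.2  29.9] rot [ 3.1397e+00  9.0000e-04 -3.2620e-01] F [-3.6  1.   2.8] w -0.003 g 0.3
```

Emit:
{"api": "step_arm", "payload": {"plan": [[0,0.1,0,0,0,0,0],[0,0.2,0,0,0,0,0],[0,0.2,0,0,0,0,0]]}}

```text
t: 9.3
ee_pos: [0.5507, 0.0656, 0.0299]
tool_rot: [3.14, -0.001, -0.326]
wrist_force: [-2.7, 1.2, 2.3]
width: -0.001
grasp_force: 0.4
```

Emit:
{"api": "step_arm", "payload": {"plan": [[0,0.1,0,0,0,0,0],[0,0.1,0,0,0,0,0]]}}

```text
t: 9.5
ee_pos: [0.5507, 0.0656, 0.0299]
tool_rot: [3.14, 0.002, -0.326]
wrist_force: [-7.7, 2.2, 5.1]
width: 0.002
grasp_force: 0.1
```

Emit:
{"api": "step_arm", "payload": {"plan": [[0,0.1,0,0,0,0,0],[0,0.2,0,0,0,0,0],[0,0.2,0,0,0,0,0]]}}

```text
t: 9.8
ee_pos: [0.5506, 0.0656, 0.0297]
tool_rot: [3.139, 0.007, -0.326]
wrist_force: [-14.8, 5.4, 10.8]
width: 0.003
grasp_force: 0.0
```

Emit:
{"api": "step_arm", "payload": {"plan": [[0,-0.8,0,0,0,0,0],[0,-0.8,-1.1,0,0,0,0],[0,-0.8,-1.1,0,0,0,0],[0,-0.4,-1.1,0,0,0,0],[0,-0.2,-1.1,0,0,0,0],[0,0,-1.1,0,0,0,0],[0,0,-1.1,0,0,0,0]]}}

```text
t: 10.5
ee_pos: [0.5527, 0.0757, 0.0302]
tool_rot: [3.136, 0.011, -0.325]
wrist_force: [-23.6, 1.3, 18.1]
width: -0.001
grasp_force: 12.0
```

```bash
python3 -c "
from h import *
stat()"
```

```text
t 10.5 nest [-38.7  12.4  30.2] rot [ 3.1362  0.011  -0.3253] F [-23.6   1.3  18.1] w -0.001 g 12.0
```

Emit:
{"api": "step_arm", "payload": {"plan": [[0,-1.2,0,0,0,0,0],[0,-1.2,-1.0,0,0,0,0],[0,-1.2,-1.0,0,0,0,0],[0,-0.8,-1.0,0,0,0,0],[0,-0.5,-1.0,0,0,0,0],[0,-0.3,-1.0,0,0,0,0],[0,-0.3,-1.0,0,0,0,0]]}}

```text
t: 11.2
ee_pos: [0.5546, 0.0869, 0.0308]
tool_rot: [3.139, 0.009, -0.326]
wrist_force: [-18.8, 4.2, 17.3]
width: -0.002
grasp_force: 10.0
```

```bash
python3 -c "
from h import *
stat()"
```

```text
t 11.2 nest [-40.5  23.5  30.8] rot [ 3.139   0.0085 -0.3259] F [-18.8   4.2  17.3] w -0.002 g 10.0
```

Emit:
{"api": "step_arm", "payload": {"plan": [[0,0.2,0,0,0,0,0],[0,0.2,0,0,0,0,0]]}}

```text
t: 11.4
ee_pos: [0.5547, 0.0869, 0.0308]
tool_rot: [3.138, 0.013, -0.326]
wrist_force: [-26.7, 6.2, 23.8]
width: 0.004
grasp_force: 12.3
```

```bash
python3 -c "
from h import *
stat()"
```

```text
t 11.4 nest [-40.4  23.6  30.8] rot [ 3.1385  0.0131 -0.3258] F [-26.7   6.2  23.8] w 0.004 g 12.3
```

Run:
```python
from h import *
b=optics.capture('scene')[:,:,::-1]
cv2.imwrite('pics/scene3.png',b)
cv2.imwrite('pics/c5.png',cv2.resize(b[190:275,240:330],None,fx=7,fy=7,interpolation=cv2.INTER_CUBIC))
```

```text
(no output)
```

View pics/c5.png

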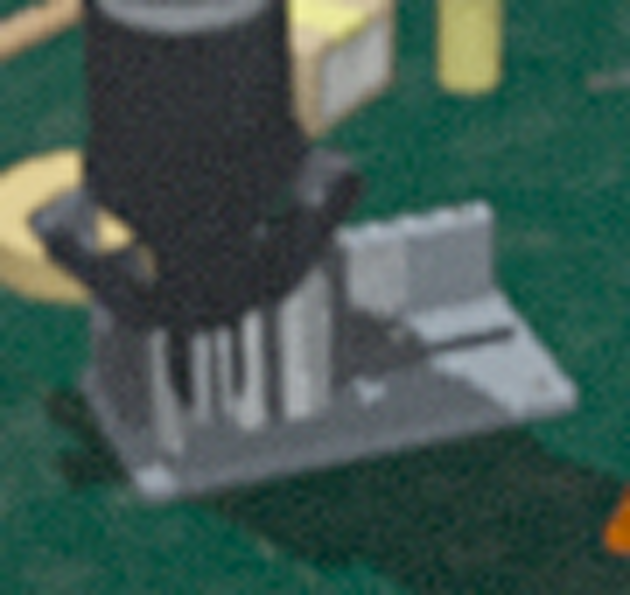

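Run:
```python
from h import *
g=lambda P:np.round(((proj('scene',P)-[240,190])+.5)*7-.5)
p=ctrl.observe()['ee_pos'];print('tcp',g([p,p+[0,0,.04],p+[0,0,.073]]))
for i,y in enumerate([.03,.021,.012,.003,-.006,-.015]): print(y,'foot',g([n2w([-.025,y,.01])]),'top',g([n2w([-.025,y,.07])]))
```

```text
tcp [[207. 406.]
 [203. 315.]
 [200. 238.]]
0.03 foot [[181. 435.]] top [[174. 300.]]
0.021 foot [[203. 430.]] top [[197. 296.]]
0.012 foot [[226. 426.]] top [[220. 291.]]
0.003 foot [[248. 421.]] top [[243. 286.]]
-0.006 foot [[270. 416.]] top [[265. 282.]]
-0.015 foot [[292. 411.]] top [[288. 277.]]
```

Emit:
{"api": "step_arm", "payload": {"plan": [[0,-2,0,0,0,0,0],[0,-4,0,-2,0,0,0],[0,-4,0,-7,0,0,0],[0,-4,0,-12,0,0,0],[0,-4,5,-17,0,0,0],[0,-4,10,-17,0,0,0],[0,-4,15,-17,0,0,0],[0,-4,20,-17,0,0,0],[0,-4,22,-17,0,0,0]]}}

```text
t: 12.35
ee_pos: [0.451, -0.1129, 0.2012]
tool_rot: [3.14, -0.005, -0.327]
wrist_force: [0.1, 1.3, -0.6]
width: 0.002
grasp_force: 0.0
```

Run:
```python
from h import *
stat()
b=optics.capture('scene')[:,:,::-1];a=optics.capture('top')[:,:,::-1]
cv2.imwrite('pics/top4.png',a);cv2.imwrite('pics/scene4.png',b)
A=cv2.resize(a[180:235,252:312],None,fx=6.6,fy=6.6,interpolation=cv2.INTER_CUBIC);B=cv2.resize(b[215:270,248:308],None,fx=6.6,fy=6.6,interpolation=cv2.INTER_CUBIC)
cv2.imwrite('pics/c6.png',np.hstack([A,B]))
```

```text
t 12.35 nest [ -74.7 -198.9  201.2] rot [ 3.1396 -0.0045 -0.3274] F [ 0.1  1.3 -0.6] w 0.002 g 0.0
```

View pics/c6.png

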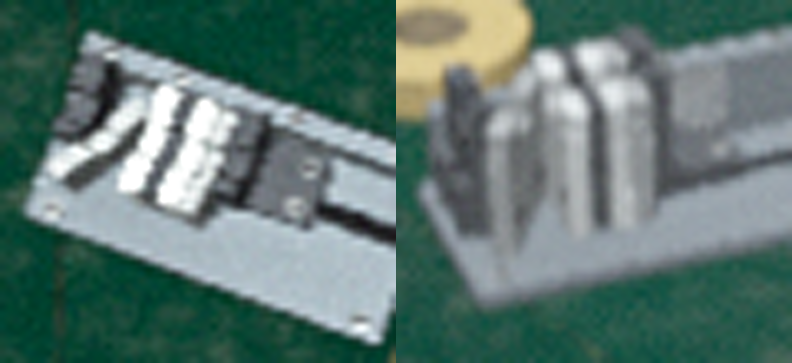

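The first squaring push fanned plate 1 out: in the top half it runs from (145,95) to (60,165), about 25° yawed, and the follower was pushed back. Plates 2–5 look square. Re-pushing the follower should turn plate 1 flat against the backstop again.

Emit:
{"api": "step_arm", "payload": {"plan": [[0,5,-8,0,0,0,-0.5],[0,8,-12.4,0,0,0,-1.572],[0,8,-12.4,0,0,0,-1.572],[0,8,-12.4,0,0,0,-1.572],[0,8,-12.4,0,0,0,-1.572],[0,8,-12.4,0,0,0,-1.572],[0,8,-12.4,0,0,0,-1.572],[0,8,-12.4,0,0,0,-1.572],[0,8,-12.4,0,0,0,-1.572],[0,8,-12.4,0,0,0,-1.572],[0,8,-12.4,0,0,0,-1.572],[0,8,-12.4,0,0,0,-1.572],[0,8,-12.4,5,0,0,-1.572],[0,8,-12.4,10,0,0,-1.572],[0,8,-12.4,14,0,0,-1.572],[0,8,-12.4,16,0,0,-1.572],[0,8,-12.4,16,0,0,-1.572]]}}

```text
t: 14.15
ee_pos: [0.5637, -0.018, 0.0359]
tool_rot: [-3.135, 0.003, 1.245]
wrist_force: [-0.3, 0.2, 0.5]
width: -0.004
grasp_force: 0.0
```

```bash
python3 -c "
from h import *
stat(); delta(n2w([.0055,-.0375,.04]),1.2448)"
```

```text
t 14.15 nest [  1.7 -72.9  35.9] rot [-3.1351e+00  2.9000e-03  1.2447e+00] F [-0.3  0.2  0.5] w -0.004 g 0.0
cm [ 3.54  0.37 -0.42] rot [-0.0065  0.0029 -0.0001]
```

Emit:
{"api": "step_arm", "payload": {"plan": [[0,0.4,0.2,-0.2,-0.0065,0,0],[0,0.8,0.4,-0.4,-0.0065,0,0],[0,1.2,0.4,-0.4,-0.0065,0,0],[0,1.5,0.4,-0.4,-0.0065,0,0],[0,1.8,0.4,-0.4,-0.0065,0,0],[0,2.1,0.4,-0.4,-0.0065,0,0],[0,2.4,0.4,-0.4,-0.0065,0,0],[0,2.6,0.4,-0.4,-0.0065,0,0],[0,2.8,0.4,-0.4,-0.0065,0,0],[0,3.0,0.4,-0.4,-0.0065,0,0],[0,3.1,0.4,-0.4,-0.0065,0,0],[0,3.1,0.4,-0.4,-0.0065,0,0]]}}

```text
t: 15.35
ee_pos: [0.5807, 0.0085, 0.0449]
tool_rot: [3.133, 0.003, 1.246]
wrist_force: [-1.0, -5.9, 4.4]
width: -0.002
grasp_force: 2.6
```

```bash
python3 -c "
from h import *
stat()"
```

```text
t 15.35 nest [  9.4 -42.3  44.9] rot [3.1330e+00 2.7000e-03 1.2459e+00] F [-1.  -5.9  4.4] w -0.002 g 2.6
```

Emit:
{"api": "step_arm", "payload": {"plan": [[0,0.1,0,0,0,0,0],[0,0.2,0,0,0,0,0],[0,0.3,0,0,0,0,0],[0,0.3,0,0,0,0,0]]}}

```text
t: 15.75
ee_pos: [0.5817, 0.0115, 0.0448]
tool_rot: [3.133, 0.002, 1.246]
wrist_force: [-1.2, -5.3, 5.1]
width: 0.003
grasp_force: 2.5
```

Emit:
{"api": "step_arm", "payload": {"plan": [[0,0.1,0,0,0,0,0],[0,0.2,0,0,0,0,0],[0,0.2,0,0,0,0,0]]}}

```text
t: 16.05
ee_pos: [0.5824, 0.0134, 0.0447]
tool_rot: [3.133, 0.002, 1.246]
wrist_force: [-0.3, -5.1, 4.3]
width: 0.0
grasp_force: 2.5
```

```bash
python3 -c "
from h import *
stat()"
```

```text
t 16.05 nest [  9.4 -37.2  44.7] rot [3.1329e+00 2.3000e-03 1.2458e+00] F [-0.3 -5.1  4.3] w 0.0 g 2.5
```

Emit:
{"api": "step_arm", "payload": {"plan": [[0,0.1,0,0,0,0,0],[0,0.2,0,0,0,0,0],[0,0.2,0,0,0,0,0]]}}

```text
t: 16.35
ee_pos: [0.5824, 0.0134, 0.0447]
tool_rot: [3.134, 0.006, 1.246]
wrist_force: [-3.6, -12.4, 5.5]
width: 0.001
grasp_force: 6.3
```

Emit:
{"api": "step_arm", "payload": {"plan": [[0,0.1,0,0,0,0,0],[0,0.1,0,0,0,0,0]]}}

```text
t: 16.55
ee_pos: [0.5824, 0.0134, 0.0447]
tool_rot: [3.134, 0.008, 1.247]
wrist_force: [-5.6, -15.2, 7.1]
width: -0.003
grasp_force: 8.2
```

```bash
python3 -c "
from h import *
stat()"
```

```text
t 16.55 nest [  9.4 -37.1  44.7] rot [3.1339 0.0081 1.2466] F [ -5.6 -15.2   7.1] w -0.003 g 8.2
```

Emit:
{"api": "step_arm", "payload": {"plan": [[0,-1.0,0,0,0,0,0],[0,-1.0,0,-5,0,0,0],[0,-1.0,0,-10,0,0,0],[1.6,0,-4,-10,0,0,0.3],[1.6,4.5,-7.9,-10,0,0,1.571],[1.6,4.5,-7.9,-10,0,0,1.571],[1.6,4.5,-7.9,-10,0,0,1.571],[1.6,4.5,-7.9,-10,0,0,1.571],[1.6,4.5,-7.9,-10,0,0,1.571],[1.6,4.5,-7.9,-10,0,0,1.571],[1.6,4.5,-7.9,-10,0,0,1.571],[1.6,4.5,-7.9,-10,0,0,1.571],[1.6,4.5,-7.9,-10,0,0,1.571],[1.6,4.5,-7.9,-10,0,0,1.571],[1.6,4.5,-7.9,-10,0,0,1.571],[1.6,4.5,-7.9,-10,0,0,1.571],[1.6,4.5,-7.9,-10,0,0,1.571]]}}

```text
t: 18.25
ee_pos: [0.5216, 0.0853, 0.1433]
tool_rot: [3.14, -0.007, -0.324]
wrist_force: [0.2, 0.0, -0.3]
width: 0.185
grasp_force: 0.0
```

Run:
```python
from h import *
stat(); delta(n2w([-.065,.0078,.033]),-.326)
b=optics.capture('scene')[:,:,::-1];cv2.imwrite('pics/scene5.png',b)
cv2.imwrite('pics/c7.png',cv2.resize(b[200:275,240:325],None,fx=7,fy=7,interpolation=cv2.INTER_CUBIC))
```

```text
t 18.25 nest [-71.2  11.5 143.3] rot [ 3.1404 -0.0072 -0.3239] F [ 0.2  0.  -0.3] w 0.185 g 0.0
cm [ 0.54  0.35 11.03] rot [ 0.0012 -0.0072  0.0021]
```

View pics/c7.png

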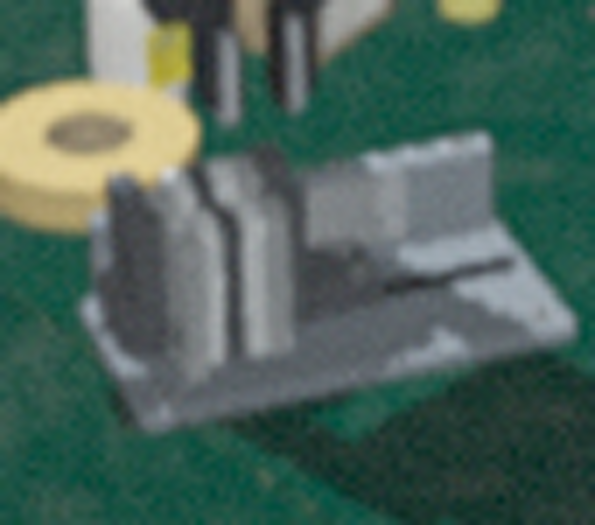

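Packed and upright again: plates at (165–300,170–375), with plates 1–2 still sticking out slightly at (190–215,370). The finger tips are only about 11 mm wide, so this time I push with them slightly apart to cover all of plates 1, 2, 4 and 5 at once.

Emit:
{"api": "step_arm", "payload": {"plan": [[1.8,0,0.35,5,0,-0.007,0.002],[1.8,0,0.35,9,0,-0.007,0.002],[1.8,0,0.35,11,0,-0.007,0.002],[1.8,0.6,0.35,11,0,-0.007,0.002],[1.8,1.1,0.35,11,0,-0.007,0.002],[1.8,1.4,0.35,11,0,-0.007,0.002],[1.8,1.7,0.35,11,0,-0.007,0.002],[1.8,2.0,0.35,11,0,-0.007,0.002],[1.8,2.3,0.35,11,0,-0.007,0.002],[1.8,2.5,0.35,11,0,-0.007,0.002],[1.8,2.5,0.35,11,0,-0.007,0.002]]}}

```text
t: 19.4
ee_pos: [0.5453, 0.0733, 0.0339]
tool_rot: [3.14, -0.001, -0.327]
wrist_force: [0.1, -0.3, 0.0]
width: 0.212
grasp_force: 0.3
```

```bash
python3 -c "
from h import *
stat()"
```

```text
t 19.4 nest [-44.9   7.7  33.9] rot [ 3.1401e+00 -1.0000e-03 -3.2720e-01] F [ 0.1 -0.3  0. ] w 0.212 g 0.3
```

Emit:
{"api": "step_arm", "payload": {"plan": [[1.8,0.2,0,0,0,0,0],[1.8,0.4,0,0,0,0,0],[1.8,0.6,0,0,0,0,0],[1.8,0.6,0,0,0,0,0]]}}

```text
t: 19.8
ee_pos: [0.5506, 0.0714, 0.0336]
tool_rot: [3.14, 0.0, -0.327]
wrist_force: [-3.1, 1.1, 2.9]
width: 0.211
grasp_force: 1.8
```

```bash
python3 -c "
from h import *
stat()"
```

```text
t 19.8 nest [-39.3   7.6  33.6] rot [ 3.1399e+00  3.0000e-04 -3.2730e-01] F [-3.1  1.1  2.9] w 0.211 g 1.8
```

Emit:
{"api": "step_arm", "payload": {"plan": [[1.8,0.1,0,0,0,0,0],[1.8,0.2,0,0,0,0,0],[1.8,0.2,0,0,0,0,0]]}}

```text
t: 20.1
ee_pos: [0.5518, 0.071, 0.0336]
tool_rot: [3.14, 0.002, -0.327]
wrist_force: [-6.1, 2.9, 5.1]
width: 0.216
grasp_force: 3.2
```

Emit:
{"api": "step_arm", "payload": {"plan": [[1.8,0.1,0,0,0,0,0],[1.8,0.2,0,0,0,0,0],[1.8,0.2,0,0,0,0,0]]}}

```text
t: 20.4
ee_pos: [0.5529, 0.0706, 0.0336]
tool_rot: [3.139, 0.004, -0.327]
wrist_force: [-9.5, 3.2, 7.4]
width: 0.212
grasp_force: 4.9
```

```bash
python3 -c "
from h import *
stat()"
```

```text
t 20.4 nest [-36.9   7.6  33.6] rot [ 3.1394  0.0039 -0.3274] F [-9.5  3.2  7.4] w 0.212 g 4.9
```

Emit:
{"api": "step_arm", "payload": {"plan": [[1.8,0.1,0,0,0,0,0],[1.8,0.2,0,0,0,0,0],[1.8,0.2,0,0,0,0,0]]}}

```text
t: 20.7
ee_pos: [0.5528, 0.0706, 0.0336]
tool_rot: [3.139, 0.009, -0.327]
wrist_force: [-16.2, 5.6, 11.8]
width: 0.206
grasp_force: 8.8
```

```bash
python3 -c "
from h import *
stat()"
```

```text
t 20.7 nest [-37.    7.6  33.6] rot [ 3.1387  0.0091 -0.3275] F [-16.2   5.6  11.8] w 0.206 g 8.8
```

Emit:
{"api": "step_arm", "payload": {"plan": [[1.8,0.1,0,0,0,0,0],[1.8,0.1,0,0,0,0,0]]}}

```text
t: 20.9
ee_pos: [0.5528, 0.0706, 0.0334]
tool_rot: [3.138, 0.012, -0.327]
wrist_force: [-19.5, 6.6, 15.0]
width: 0.211
grasp_force: 10.7
```

```bash
python3 -c "
from h import *
stat()"
```

```text
t 20.9 nest [-37.    7.6  33.4] rot [ 3.1383  0.0116 -0.3274] F [-19.5   6.6  15. ] w 0.211 g 10.7
```

Hard stop at nest x = −37.0, the same place as before. Next, plate 3: back off, shut the fingers and push in the middle.

Emit:
{"api": "step_arm", "payload": {"plan": [[1.8,-1.4,0,0,0,0,0],[0,-1.4,0,0,0,0,0],[0,-1.4,0,0,0,0,0],[0,-1.4,0,0,0,0,0],[0,-1.0,0,0,0,0,0],[0,-0.8,0,0,0,0,0],[0,-0.6,0,0,0,0,0],[0,-0.5,0,0,0,0,0],[0,-0.4,0,0,0,0,0],[0,-0.3,0,0,0,0,0],[0,-0.2,0,0,0,0,0],[0,-0.2,0,0,0,0,0]]}}

```text
t: 22.1
ee_pos: [0.5528, 0.0706, 0.0335]
tool_rot: [3.139, 0.006, -0.327]
wrist_force: [-11.7, 4.1, 9.5]
width: 0.001
grasp_force: 5.7
```

```bash
python3 -c "
from h import *
stat()"
```

```text
t 22.1 nest [-36.9   7.6  33.5] rot [ 3.139   0.0065 -0.3273] F [-11.7   4.1   9.5] w 0.001 g 5.7
```

All flush. Off to the key.

```bash
python3 -c "
from h import *
delta([.4834,-.1548,.16],1.036)"
```

```text
cm [  0.59  23.61 -12.59] rot [-0.0022  0.0072 -1.3632]
```

Emit:
{"api": "step_arm", "payload": {"plan": [[0,-3,0,0,0,0,0],[0,-3,0,-5,0,0,0],[0,-3,0,-10,0,0,0],[5,-3,4,-12.6,0,0.006,0],[5,0.6,23.6,-12.6,0,0.006,-1.363],[5,0.6,23.6,-12.6,0,0.006,-1.363],[5,0.6,23.6,-12.6,0,0.006,-1.363],[5,0.6,23.6,-12.6,0,0.006,-1.363],[5,0.6,23.6,-12.6,0,0.006,-1.363],[5,0.6,23.6,-12.6,0,0.006,-1.363],[5,0.6,23.6,-12.6,0,0.006,-1.363],[5,0.6,23.6,-12.6,0,0.006,-1.363],[5,0.6,23.6,-12.6,0,0.006,-1.363],[5,0.6,23.6,-12.6,0,0.006,-1.363],[5,0.6,23.6,-12.6,0,0.006,-1.363],[5,0.6,23.6,-12.6,0,0.006,-1.363]]}}

```text
t: 23.7
ee_pos: [0.4853, -0.1555, 0.1601]
tool_rot: [3.137, -0.003, 1.034]
wrist_force: [-0.2, 0.0, -0.8]
width: 0.59
grasp_force: 0.0
```

Run:
```python
from h import *
print(ctrl.observe()['ee_pos'],ctrl.observe()['tool_rot']); delta([.4834,-.1548,.0165],1.036)
b=optics.capture('scene')[:,:,::-1];a=optics.capture('top')[:,:,::-1]
cv2.imwrite('pics/top6.png',a);cv2.imwrite('pics/scene6.png',b)
A=cv2.resize(a[180:240,252:312],None,fx=6.6,fy=6.6,interpolation=cv2.INTER_CUBIC);B=cv2.resize(b[215:275,248:308],None,fx=6.6,fy=6.6,interpolation=cv2.INTER_CUBIC)
cv2.imwrite('pics/c8.png',np.hstack([A,B]))
```

```text
[ 0.48532874 -0.15548827  0.16008648] [ 3.13690699e+00 -2.83078161e-03  1.03399674e+00]
cm [-0.08 -0.27 14.36] rot [ 0.0047 -0.0028 -0.002 ]
```

View pics/c8.png

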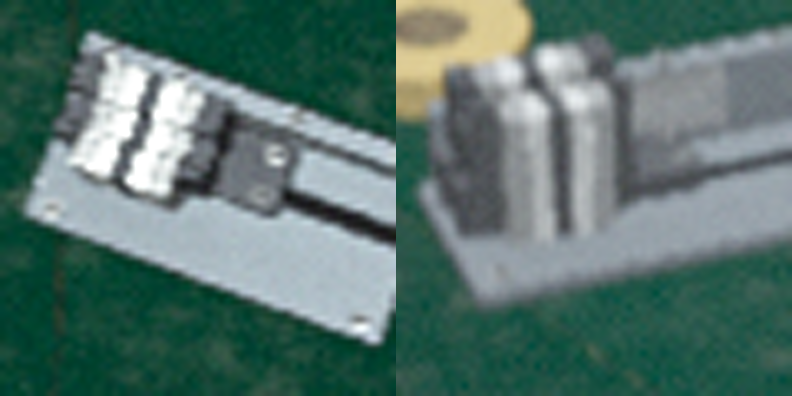

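Both views show the row upright, packed and square: silver tops at (75–210,50–195) in the left half, with the notches lined up. Now I descend on the key.

Emit:
{"api": "step_arm", "payload": {"plan": [[5,-0.1,-0.25,4,0.004,0,0],[5,-0.1,-0.25,8,0.004,0,0],[5,-0.1,-0.25,11,0.004,0,0],[5,-0.1,-0.25,13,0.004,0,0],[5,-0.1,-0.25,14.3,0.004,0,0],[5,-0.1,-0.25,14.3,0.004,0,0],[5,-0.1,-0.25,14.3,0.004,0,0]]}}

```text
t: 24.5
ee_pos: [0.4841, -0.1553, 0.0179]
tool_rot: [3.14, -0.003, 1.036]
wrist_force: [0.5, -0.7, -0.2]
width: 0.587
grasp_force: 0.0
```

Emit:
{"api": "step_arm", "payload": {"plan": [[1.0,0,0,0,0,0,0],[1.0,0,0,0,0,0,0],[1.0,0,0,0,0,0,0],[1.0,0,0,0,0,0,0],[1.0,0,0,0,0,0,0],[1.0,0,0,0,0,0,0],[1.0,0,0,0,0,0,0]], "grip_force": 50}}

```text
t: 25.2
ee_pos: [0.4845, -0.1554, 0.0185]
tool_rot: [3.139, -0.003, 1.036]
wrist_force: [-0.3, 0.8, 6.4]
width: 0.147
grasp_force: 50.6
```

Run:
```python
from h import *
s=ctrl.observe();print(s['ee_pos'],s['tool_rot']);stat()
```

```text
[ 0.48448192 -0.15542832  0.01849289] [ 3.13888171 -0.00323944  1.03574174]
t 25.2 nest [ -29.3 -228.4   18.5] rot [ 3.1389 -0.0032  1.0357] F [-0.3  0.8  6.4] w 0.147 g 50.6
```

Gripped. Lift and carry it over the row.

Emit:
{"api": "step_arm", "payload": {"plan": [[1.0,0,0,-1,0,0,0],[1.0,0,0,-3,0,0,0],[1.0,0,0,-6,0,0,0],[1.0,0,0,-9,0,0,0],[1.0,0,0,-12,0,0,0],[1.0,0,0,-12.5,0,0,0],[1.0,0,0,-12.5,0,0,0]]}}

```text
t: 25.9
ee_pos: [0.4835, -0.1554, 0.143]
tool_rot: [3.139, -0.003, 1.036]
wrist_force: [-0.0, 0.2, -1.1]
width: 0.15
grasp_force: 49.7
```

Run:
```python
from h import *
stat(); print(delta(n2w([-.0007,.0065,.140]),1.2448)[0])
```

```text
t 25.9 nest [ -30.2 -228.7  143. ] rot [ 3.1392 -0.0032  1.0358] F [-0.   0.2 -1.1] w 0.15 g 49.7
cm [23.62 -2.    0.36] rot [ 0.0027 -0.0029 -0.209 ]
[0.58681853 0.05798183 0.14      ]
```

Emit:
{"api": "step_arm", "payload": {"plan": [[1.0,3,0,0,0,0,-0.05],[1.0,7,-0.5,0,0,0,-0.1],[1.0,11,-1,0,0,0,-0.15],[1.0,15,-1.5,0,0,0,-0.209],[1.0,19,-2,0,0,0,-0.209],[1.0,22,-2,0,0,0,-0.209],[1.0,23.6,-2,0.3,0.002,-0.003,-0.209],[1.0,23.6,-2,0.3,0.002,-0.003,-0.209],[1.0,23.6,-2,0.3,0.002,-0.003,-0.209],[1.0,23.6,-2,0.3,0.002,-0.003,-0.209]]}}

```text
t: 26.9
ee_pos: [0.5855, 0.0569, 0.1389]
tool_rot: [-3.139, 0.001, 1.244]
wrist_force: [-0.6, -1.6, -1.2]
width: 0.15
grasp_force: 49.7
```

Run:
```python
from h import *
stat(); delta(n2w([-.0007,.0065,.0805]),1.2448)[0]
b=optics.capture('scene')[:,:,::-1]; cv2.imwrite('pics/scene7.png',b)
hsv=cv2.cvtColor(np.ascontiguousarray(b),cv2.COLOR_BGR2HSV); m=cv2.inRange(hsv,(20,110,70),(32,255,255))
k,l,st,c=cv2.connectedComponentsWithStats(m)
for i in range(1,k):
    if st[i,4]>10 and 230<c[i,0]<340 and 150<c[i,1]<270: print(st[i],c[i])
p=ctrl.observe()['ee_pos']; z=p[2]-.0185
print('expected bar end centres',proj('scene',[n2w([0,.054,z+.008]),n2w([0,-.041,z+.008])]))
```

```text
t 26.9 nest [ -1.6   5.  138.9] rot [-3.1388e+00  9.0000e-04  1.2436e+00] F [-0.6 -1.6 -1.2] w 0.15 g 49.7
cm [0.15 0.11 5.84] rot [-0.0028  0.0009 -0.0012]
[252 202  36  12 191] [269.70157068 207.93717277]
expected bar end centres [[251.70584445 210.1107948 ]
 [286.33806197 203.68179538]]
```

The key's pixels (252–288, 202–214) match the expected pose. Lowering to just above the notches.

Emit:
{"api": "step_arm", "payload": {"plan": [[1.0,0.15,0.1,1.5,-0.003,0,0],[1.0,0.15,0.1,3,-0.003,0,0],[1.0,0.15,0.1,4,-0.003,0,0],[1.0,0.15,0.1,4.5,-0.003,0,0],[1.0,0.15,0.1,4.5,-0.003,0,0]]}}

```text
t: 27.45
ee_pos: [0.5866, 0.059, 0.093]
tool_rot: [-3.141, 0.001, 1.245]
wrist_force: [-0.1, 1.4, -0.6]
width: 0.15
grasp_force: 49.7
```

```bash
python3 -c "
from h import *
stat();delta(n2w([-.0007,.0065,.0765]),1.2448)"
```

```text
t 27.45 nest [-1.2  7.4 93. ] rot [-3.1405e+00  1.0000e-03  1.2447e+00] F [-0.1  1.4 -0.6] w 0.15 g 49.7
cm [-0.09  0.05  1.65] rot [-0.0011  0.001  -0.0001]
```

Emit:
{"api": "step_arm", "payload": {"plan": [[1.0,-0.05,0.05,0.2,0,0,0],[1.0,-0.05,0.05,0.4,0,0,0],[1.0,-0.05,0.05,0.6,0,0,0],[1.0,-0.05,0.05,0.8,0,0,0],[1.0,-0.05,0.05,0.9,0,0,0],[1.0,-0.05,0.05,0.9,0,0,0]]}}

```text
t: 28.05
ee_pos: [0.5879, 0.0584, 0.0856]
tool_rot: [3.14, 0.0, 1.245]
wrist_force: [-0.4, -0.7, -2.5]
width: 0.148
grasp_force: 49.7
```

```bash
python3 -c "
from h import *
stat()"
```

```text
t 28.05 nest [ 0.2  7.3 85.6] rot [3.1401e+00 1.0000e-04 1.2448e+00] F [-0.4 -0.7 -2.5] w 0.148 g 49.7
```

Emit:
{"api": "step_arm", "payload": {"plan": [[1.0,0,-0.06,0,0,0,0],[1.0,0,-0.06,0.1,0,0,0],[1.0,0,-0.06,0.3,0,0,0],[1.0,0,-0.06,0.5,0,0,0],[1.0,0,-0.06,0.5,0,0,0]]}}

```text
t: 28.55
ee_pos: [0.5871, 0.0586, 0.0803]
tool_rot: [3.141, 0.0, 1.245]
wrist_force: [-0.1, 0.3, -0.9]
width: 0.154
grasp_force: 49.7
```

```bash
python3 -c "
from h import *
stat()"
```

```text
t 28.55 nest [-0.6  7.2 80.3] rot [3.1407e+00 3.0000e-04 1.2448e+00] F [-0.1  0.3 -0.9] w 0.154 g 49.7
```

Emit:
{"api": "step_arm", "payload": {"plan": [[1.0,0,0,0.1,0,0,0],[1.0,0,0,0.2,0,0,0],[1.0,0,0,0.3,0,0,0],[1.0,0,0,0.3,0,0,0]]}}

```text
t: 28.95
ee_pos: [0.5873, 0.0586, 0.0776]
tool_rot: [3.14, 0.0, 1.245]
wrist_force: [-0.7, 0.2, -0.9]
width: 0.15
grasp_force: 49.7
```

Emit:
{"api": "step_arm", "payload": {"plan": [[1.0,0,0,0.05,0,0,0],[1.0,0,0,0.1,0,0,0],[1.0,0,0,0.1,0,0,0]]}}

```text
t: 29.25
ee_pos: [0.5874, 0.0586, 0.0767]
tool_rot: [3.14, 0.0, 1.245]
wrist_force: [-0.1, 0.6, -0.1]
width: 0.152
grasp_force: 49.7
```

```bash
python3 -c "
from h import *
stat()"
```

```text
t 29.25 nest [-0.4  7.3 76.7] rot [3.14   0.     1.2448] F [-0.1  0.6 -0.1] w 0.152 g 49.7
```

Emit:
{"api": "step_arm", "payload": {"plan": [[1.0,0,0,0.05,0,0,0],[1.0,0,0,0.1,0,0,0],[1.0,0,0,0.1,0,0,0]]}}

```text
t: 29.55
ee_pos: [0.5876, 0.0586, 0.0765]
tool_rot: [3.14, 0.0, 1.245]
wrist_force: [-2.4, -0.7, 4.6]
width: 0.155
grasp_force: 50.4
```

Emit:
{"api": "step_arm", "payload": {"plan": [[1.0,0,0,0.05,0,0,0],[1.0,0,0,0.05,0,0,0]]}}

```text
t: 29.75
ee_pos: [0.5876, 0.0586, 0.0765]
tool_rot: [3.14, 0.0, 1.245]
wrist_force: [-4.4, -0.8, 7.8]
width: 0.152
grasp_force: 50.9
```

Seated: hard stop at the expected TCP height of 76.5 mm. Release and lift away.

Emit:
{"api": "step_arm", "payload": {"plan": [[1.0,0,0,-0.1,0,0,0],[1.4,0,0,-0.1,0,0,0],[1.7,0,0,-0.1,0,0,0],[2.2,0,0,-0.1,0,0,0],[3.0,0,0,-0.1,0,0,0],[3.5,0,0,-0.1,0,0,0],[3.5,0,0,-0.1,0,0,0],[3.5,0,0,-1,0,0,0],[3.5,0,0,-3,0,0,0],[3.5,0,0,-7,0,0,0],[3.5,0,0,-12,0,0,0],[3.5,-5,0,-12,0,0,0],[3.5,-10,0,-12,0,0,0],[3.5,-15,0,-12,0,0,0],[3.5,-20,0,-12,0,0,0],[3.5,-22,0,-12,0,0,0],[3.5,-22,0,-12,0,0,0]]}}

```text
t: 31.45
ee_pos: [0.5161, -0.1521, 0.1962]
tool_rot: [3.139, 0.0, 1.241]
wrist_force: [-0.3, 0.9, -0.3]
width: 0.409
grasp_force: 0.0
```

Run:
```python
from h import *
stat()
for n in('top','scene'):
    b=np.ascontiguousarray(optics.capture(n)[:,:,::-1]); cv2.imwrite(f'pics/{n}8.png',b)
    m=cv2.inRange(cv2.cvtColor(b,cv2.COLOR_BGR2HSV),(20,110,70),(32,255,255))
    k,l,st,c=cv2.connectedComponentsWithStats(m)
    for i in range(1,k):
        if st[i,4]>6 and 240<c[i,0]<340 and 175<c[i,1]<250: print(n,st[i],c[i],np.round(w2n(cast(n,c[i],.074))*1000,1))
    print('exp ends at z .074',np.round(proj(n,[n2w([0,.054,.074]),n2w([0,-.041,.074]),n2w([0,.0065,.074])]),1))
```

```text
t 31.45 nest [  -0.4 -215.2  196.2] rot [3.1387e+00 5.0000e-04 1.2405e+00] F [-0.3  0.9 -0.3] w 0.409 g 0.0
top [257 191   9   8  41] [260.87804878 194.46341463] [-0.4 43.2 74. ]
top [278 200  11   6  40] [283.3   202.425] [  0.1 -26.3  74. ]
exp ends at z .074 [[257.5 193.1]
 [288.  204.2]
 [272.7 198.6]]
scene [261 204   6   8  34] [263.88235294 207.79411765] [98.4 -7.4 74. ]
scene [270 221  17   8  53] [280.60377358 224.56603774] [ -8.5 -20.5  74. ]
scene [252 227  14   8  62] [257.03225806 229.62903226] [-10.4  45.6  74. ]
exp ends at z .074 [[252.8 228.4]
 [286.8 221.7]
 [270.  225. ]]
```

The key lies along the row, its centre about 2 mm from the seat lengthways and within 0.5 mm sideways.

```bash
python3 -c "
from cell import job
print(job.close_job())"
```

```text
the job is handed in; nothing more can be done
None
```

The job is handed in with the row packed and square and the key down in the notches, by arm contact and camera. My first squaring push fanned plate 1 out by about 25° and pushed the follower back, so I re-packed and squared again. I checked the plates before placing the key but not after. The hand-in returned no verdict, so I don't know whether that slip counts against the run.

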